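Free the seized clamp knob of a slicing guide and bring the fence home

TASK

The wing knob that clamps the slicing guide's fence is stuck fast with dried syrup. Break it loose with a short firm counter-clockwise twist and turn it on until you feel it come up firmly, but not strained, against its stop pin. Then, leaving the knob open, slide the fence towards the knob until it is fully home on its two bumpers, let go, and do not disturb the other things on the table.

Things in the scene. Friction and masses are not known exactly. Their poses are not given: they have to be found in the camera images.
- guide: slicing guide, fixed: pale wooden board 170 (x) x 310 (y) x 18 mm high; origin at the centre of its underside, z up. Knob axis at x 0, y -95 mm. The fence crosses the board and slides along -y, towards the knob, to two black rubber bumpers (x +-55, top 44 mm above the table). Beyond the fence (y above 50 mm) the board is bare. A flat bar of the fence runs under the knob between low rails.
- fence_top (a point): middle of the top edge of the upright wooden fence, 78.5 mm above the table. Fence: 150 mm along the guide's x, 14 mm thick (y), lower edge 26 mm above the table. Site at guide x 0, y +32 mm as found, y -23 mm when home. Push its +y face or pinch its top. Locked until the knob is loose; then it slides with about 2 N (plus 6 N per m/s) and stays where left.
- fence (a joint): travel of the fence towards the knob, m: 0 as found, 0.055 home against the bumpers
- wing_knob: black wing knob; origin on its axis at the board's top (18 mm above the table). Wing bar 94 mm long (knob x), 16 mm thick, 48 to 74 mm above the table: grip its middle across the thickness, or push or grip a wing. Round skirt under it 60 mm across, 28 to 41 mm above the table. Yaw equals the guide's as found and grows as it is loosened. Stays where left.
- stop_tab (a point): middle of the small tab, 8 mm wide, on the knob's skirt 38 mm from the axis, 33.5 mm above the table; starts on the guide's -y side of the axis and swings towards +x as the knob turns. Knob sticks in the first 0.35 rad or so (0.15 to 0.5 N m, differing each time, fading as it gives), then is free (0.05 N m) up to the stop pin, 0.8 to 1.4 rad from the start.
- stop_plate: fixed steel plate under the knob, with the stop pin on it; origin on the knob's axis, 18 mm above the table. The upright grey pin, 10 mm across, top 40 mm above the table, 38 mm from the axis, stands on the guide's +x side; where along the arc differs each time and is not measured: feel for it. Once the tab meets it, it yields 1 mm per 12 N. It bears at most 25 N (about 1 N m on the knob).
- mug: bystander: white mug, 82 x 112 x 94 mm, loose; origin at the centre of its underside
- spice_jar: bystander: small glass jar with a grey lid, 47 mm across, 69 mm high, loose; origin at the centre of its underside
- cap: bystander: white screw cap, 37 mm across, 16 mm high, loose; origin at the centre of its underside
- cup_scoop: bystander: small steel measuring cup with a handle, 53 x 112 x 27 mm, loose; origin at the centre of its underside

How it is judged:
On the way, in this order (a step that is already met when the one before it is completed fails the run):
1. the knob is broken loose (turned past about 0.4 rad) (x of stop_tab in the frame of guide above 0.0148 m), for 0.05 s.
2. the knob is turned up against the stop pin with at least 4 N (contact force between wing_knob and stop_plate above 4 N), for 0.1 s.
At the end, for the whole second after the job is handed in: the fence is home on its bumpers (within 3 mm) and the knob has been left open (turned by more than about 0.67 rad) (value of joint fence above 0.052 m and x of stop_tab in the frame of guide above 0.0235 m); the robot touches nothing.
It fails at once if the stop pin is strained: the tab presses on it with more than 25 N (contact force between wing_knob and stop_plate above 25 N).
It fails at once if a bystander is moved by more than 15 mm (distance of any of mug, spice_jar, cap, cup_scoop from where it was at the start of the episode above 0.015 m).
It also fails if it takes over 69 s, if anything falls off the work surface, if the arm or the gripper's body presses on something with over 40 N, if the wrist force passes 120 N, or if a joint passes its speed limit or range.

ROBOT

A 6-joint arm with a two-finger parallel gripper is mounted at the origin on a cart in front of the work surface, level with it; the furniture and walls round the work are solid. World frame = base frame: x ahead of the robot, y to its left, z up, the work surface at z = 0. Lengths are in m, angles in rad, forces in N, time in s.
With the tool pointing down it reaches from about 0.275 to 0.725 m from the base axis. Payload 5.6 kg.
Tool frame: the origin (TCP) lies midway between the tips of the shut fingers; the grasp point (between the pads) lies 19 mm behind it; z points along the fingers, y is the line along which they close (so a half turn about z gives the same grasp; the last joint's range is limited). The gripper opens to 85 mm and grips with 20 to 120 N. Pads are 22 mm wide; open, the fingers measure 114 mm over their backs; the gripper's body (76 mm by 85 mm) begins 54 mm behind the grasp point. The pads swing forward as they close: fully open they stand 13 mm farther back than shut.
Start: joints at [1.443, 0.255, 0.108, 0, -1.424, -0.285], TCP at [0.221, 0.504, 0.204] pointing down, gripper open.
Joint ranges: [-2.95, 2.95], [-1.21, 1.97], [-1.09, 1.5], [-2.87, 1.71], [-2.94, -0.07], [-3.05, 3.05]. Speed limits (rad/s): [2.57, 2.57, 3.14, 3.14, 3.14, 3.14].

INTERFACE

Orientations are given as a unit quaternion [w, x, y, z].
In Python, from plant import ctrl, imaging gives the robot as it stands. The module is installed in compiled form; this text tells all that it offers.
- The arm moves only by the shell command python3 -m pendant 'ROWS' [FORCE]. ROWS is JSON, one flat list of numbers, 7 for each row, row after row: the shift along the tool's x, y, z each as a share of 0.15 m, from -1 to 1, then the turn, a rotation vector about the tool's x, y, z each as a share of 60 degrees, from -1 to 1, then the closure, from 0 (fully open) to 1 (shut). In form: [dx, dy, dz, rx, ry, rz, grip, dx, dy, dz, rx, ry, rz, grip, ...]. A call has 1 to 20 rows; each row is the pose to reach, as a shift and turn from the pose commanded when the call began, along the tool's axes at that moment; what a row does not reach only later rows make up. A row lasts 1/8 s, in which the tool goes at most 62.5 mm and 10.7 degrees, less where a joint would pass 70% of its speed; a pose out of reach is approached as far as the arm can. A call with a number of a shift or a turn outside -1 to 1 is refused whole. A call with a gripper value outside its range is refused whole. The fingers move at their own pace and stop on an object; FORCE is the grip in N (left out, the last holds). Time passes only in rows, so rows that repeat a pose let the fingers close. It gives the time, the measured TCP pose, the force, the opening and the grip force at its end, in the units of the state.
- ctrl.observe(): the state, without advancing time (a new reading comes with each control period).
- imaging.read_camera(name): name is "scene" or "top" or "wrist"; returns (picture, depth): 384x512x3 uint8, red, green, blue; 384x512 float32, m along the optical axis (not along the pixel's ray), 0 where there is no reading.
- imaging.calibration(name): a dict with "fx", "fy", "cx", "cy" (pixels), "rvec" (rotation vector, rad) and "tvec" (3), from world to camera coordinates, as OpenCV has them; the wrist camera has in their place "tool_from_camera" (4x4, takes a point from camera to tool coordinates, whose origin is the TCP and whose axes are the flange's). Camera axes: x right, y down, z forward; pixel columns grow to the right and rows downward; lengths in m; the calibration is good to about 2 mm. The wrist camera is an equidistant fisheye: a pixel r from the principal point sees the ray r / f radians off the axis. A picture is of the moment at which its call begins: read the wrist's pose just before it. calibration takes no time and is no camera call.
- ctrl.job_done(): hands the job in; it is judged then, once.
The state is a dict: "time_s": time; "qpos": joint angles; "joint_vel": joint speeds; "tau": joint torques, N m; "ee_pos": TCP position; "orientation": TCP orientation; "wrist_force": force on the tool from outside, world axes, zero at the start; "ft_torque": the same for the moment, N m; "grip_width": finger opening in m; "grasp_force": force on a finger pad.
Only numpy, scipy, OpenCV 4.12 (cv2) and the standard library are available. Lean on these libraries where they do the work, as an engineer would, in place of code of your own. Each camera call takes 0.05 s, during which the arm holds its last target. There are 200 camera calls.

## Working session

There is one attempt and no reset: what is moved stays moved. The work goes in short steps, Python scripts to look and compute and a shell command to move; the robot and the scene stay as the last step left them, time stands still between calls to the robot, and variables do not carry over. Pictures are saved under pics/ and viewed, at most 10 in all, crops included, and the job is handed in when it is done.

```bash
mkdir -p pics; cat > h.py <<'E'
import numpy as np, cv2
from plant import ctrl, imaging
from scipy.spatial.transform import Rotation as R
def cloud(name):
    im,d=imaging.read_camera(name); c=imaging.calibration(name)
    v,u=np.mgrid[:384,:512]
    P=np.stack([(u-c['cx'])/c['fx']*d,(v-c['cy'])/c['fy']*d,d],-1)
    M=R.from_rotvec(np.ravel(c['rvec'])).as_matrix()
    W=(P-np.ravel(c['tvec']))@M
    W[d==0]=np.nan
    return im,W
def save(n,im): cv2.imwrite('pics/'+n+'.png',im[...,::-1])
E
python3 - <<'E'
from h import *
s=ctrl.observe(); print({k:np.round(v,3).tolist() for k,v in s.items()})
a,W=cloud('top'); b,V=cloud('scene')
np.savez('c.npz',a=a,W=W,b=b,V=V)
save('top',a); save('scene',b)
E
```

```text
{'time_s': 0.0, 'qpos': [1.443, 0.256, 0.107, -0.0, -1.424, -0.285], 'joint_vel': [0.0, -0.0, 0.001, -0.001, 0.0, -0.001], 'tau': [0.001, -38.664, 23.794, 5.365, -0.006, 0.0], 'ee_pos': [0.22, 0.503, 0.203], 'orientation': [0.001, 0.979, -0.205, -0.0], 'wrist_force': [-1.127, 0.874, 0.205], 'ft_torque': [0.03, 0.002, 0.0], 'grasp_force': 0.0, 'grip_width': 0.085}
```

View pics/top.png

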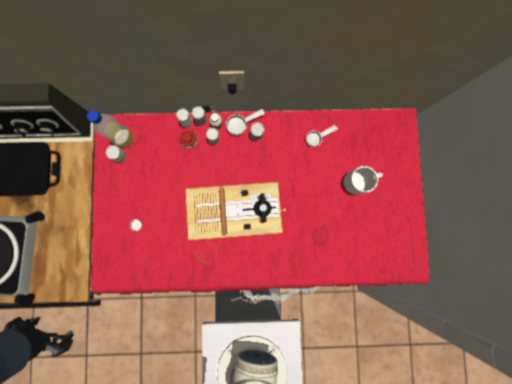

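View pics/scene.png

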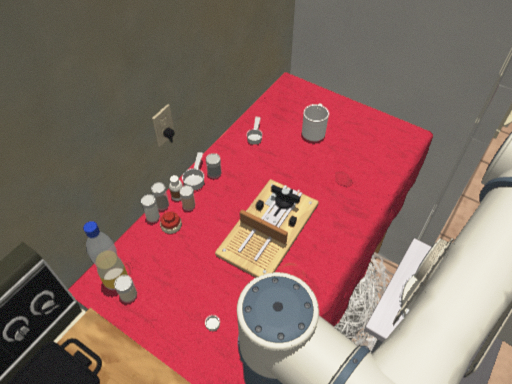

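The top view shows the board centred near (234,211), with the knob at (263,208) and the fence at (223,211). The guide's +y points left in the image, and no bystander is close to the board (cap at (136,225), mug at (361,180)). Next I measure these from depth.

```bash
python3 - <<'E'
from h import *
z=np.load('c.npz')
for im,W,n in((z['a'],z['W'],'top'),(z['b'],z['V'],'scene')):
    im=im.astype(int); X=W.reshape(-1,3); C=im.reshape(-1,3)
    roi=(X[:,0]>.2)&(X[:,0]<.75)&(abs(X[:,1])<.4)
    tab=roi&(C[:,0]>120)&(C[:,1]<50)
    print(n,'table z',np.nanmedian(X[tab,2]))
    bd=roi&(C[:,0]>140)&(C[:,1]>100)&(C[:,2]>60)&(C[:,2]<C[:,0]-25)&(X[:,2]>.005)&(X[:,2]<.03)
    r=cv2.minAreaRect(X[bd][:,:2].astype(np.float32)*1000); print('board',bd.sum(),np.nanmedian(X[bd,2]),r)
    c=np.array(r[0])/1000
    near=roi&(np.hypot(X[:,0]-c[0],X[:,1]-c[1])<.2)
    k=near&(X[:,2]>.066)&(X[:,2]<.082)
    for nm,m in(('dark',k&(C.sum(1)<150)),('wood',k&(C[:,0]>C[:,2]+30))):
        if m.sum()>3:
            q=X[m]; print(nm,m.sum(),q.mean(0).round(4),cv2.minAreaRect(q[:,:2].astype(np.float32)*1000))
E
```

```text
top table z -0.0012064590934296336
board 3474 0.01669785396299453 ((585.0217895507812, 66.37948608398438), (323.8818664550781, 643.7916870117188), 0.4252787232398987)
dark 68 [ 0.5169 -0.0457  0.0726] ((516.6712646484375, -46.408870697021484), (82.1393051147461, 13.471250534057617), 2.4736602306365967)
wood 221 [0.51   0.0758 0.0762] ((602.8583984375, 33.10414505004883), (314.69244384765625, 142.7056427001953), 7.8494768142700195)
scene table z -0.013159603508570745
board 3229 0.016498385074335983 ((585.8333740234375, 12.52581787109375), (324.62152099609375, 770.16552734375), 0.4752088487148285)
dark 90 [ 0.5134 -0.0396  0.0709] ((514.4096069335938, -39.81615447998047), (87.50347900390625, 16.430217742919922), 4.888895034790039)
wood 306 [0.5088 0.0835 0.0745] ((501.6442565917969, 33.92494201660156), (144.35174560546875, 146.82510375976562), 80.8221206665039)
```

```bash
python3 - <<'E'
from h import *
z=np.load('c.npz')
for im,W,n in((z['a'],z['W'],'top'),(z['b'],z['V'],'scene')):
    im=im.astype(int); C=im
    X=W
    m=(np.hypot(X[...,0]-.52,X[...,1]-.05)<.24)&(C[...,0]>110)&(C[...,1]>80)&(X[...,2]>.006)&(X[...,2]<.03)
    nl,l,st,_=cv2.connectedComponentsWithStats(m.astype(np.uint8)); i=1+np.argmax(st[1:,4])
    print(n,'board',cv2.minAreaRect(X[l==i][:,:2].astype(np.float32)*1000))
    def pca(m,t):
        q=X[m][:,:2]; c=np.median(q,0); q=q[np.hypot(*(q-c).T)<.09]; c=q.mean(0); u,s,v=np.linalg.svd(q-c,full_matrices=False)
        v=v[0]*np.sign(v[0,0]); p=(q-c)@v; w=(q-c)@[-v[1],v[0]]; print(t,len(q),c.round(4),'yaw',np.degrees(np.arctan2(v[1],v[0])).round(2),'mid',(c+v*(p.min()+p.max())/2).round(4),'len',np.ptp(p).round(4),'w',np.ptp(w).round(4))
    b=(np.hypot(X[...,0]-.51,X[...,1]+.04)<.07)&(X[...,2]>.06)&(C.sum(-1)<200); pca(b,'bar')
    f=(np.hypot(X[...,0]-.51,X[...,1]-.08)<.1)&(X[...,2]>.072)&(X[...,2]<.085)&(C[...,0]>C[...,2]+20); pca(f,'fence')
E
```

```text
top board ((512.5003662109375, 48.29755401611328), (169.99960327148438, 310.6553039550781), 2.8023200035095215)
bar 85 [ 0.5146 -0.0461] yaw 1.89 mid [ 0.518  -0.0459] len 0.0852 w 0.0138
fence 201 [0.5109 0.0798] yaw 2.76 mid [0.5105 0.0798] len 0.1445 w 0.0138
scene board ((512.6685791015625, 51.03205108642578), (171.22378540039062, 312.7431945800781), 2.791008710861206)
bar 140 [ 0.5136 -0.0394] yaw 3.46 mid [ 0.5155 -0.0393] len 0.0899 w 0.0185
fence 238 [0.5086 0.0846] yaw 3.05 mid [0.5104 0.0847] len 0.1488 w 0.0165
```

Both cameras agree: guide centre is (0.5126, 0.050) with yaw 2.8°. That puts the knob axis at (0.517, -0.045) and fence_top at (0.511, 0.082), and the sizes match those given. I'll write a helper that plans moves in tool axes.

```bash
cat > plan.py <<'E'
import sys
from h import *
# plan.py x y z yaw_deg nseg : waypoint calls in tool units
x,y,z,yd,n=[float(a) for a in sys.argv[1:6]]; n=int(n)
s=ctrl.observe(); p0=np.array(s['ee_pos']); q=s['orientation']
R0=R.from_quat([q[1],q[2],q[3],q[0]])
x0=R0.as_matrix()[:,0]; a0=np.arctan2(x0[1],x0[0])
print('now',p0.round(4),'yaw',np.degrees(a0).round(2),'tilt',R0.as_matrix()[:,2].round(4),'q6',round(s['qpos'][5],3))
da=np.radians(yd)-a0
Rp,pp=R0,p0
for i in range(1,n+1):
    p=p0+(np.array([x,y,z])-p0)*i/n
    a=a0+da*i/n
    Rt=R.from_matrix(np.array([[np.cos(a),np.sin(a),0],[np.sin(a),-np.cos(a),0],[0,0,-1]]))
    d=Rp.inv().apply(p-pp)/.15; r=(Rp.inv()*Rt).as_rotvec()/np.radians(60)
    print(i,d.round(3).tolist(),r.round(3).tolist()); Rp,pp=Rt,p
E
cat > st.py <<'E'
from h import *
s=ctrl.observe(); print(round(s['time_s'],2),np.round(s['ee_pos'],4),'F',np.round(s['wrist_force'],2),'M',np.round(s['ft_torque'],3),'q6',round(s['qpos'][5],3),'w',round(s['grip_width'],4),'g',round(s['grasp_force'],1))
E
python3 plan.py 0.517 -0.045 0.15 -177.2 5
```

```text
now [0.2204 0.5034 0.2032] yaw -23.66 tilt [-6.0e-04 -1.6e-03 -1.0e+00] q6 -0.285
1 [0.656, 0.511, 0.072] [0.002, -0.001, 0.512]
2 [0.825, 0.105, 0.071] [0.0, 0.0, 0.512]
3 [0.762, -0.331, 0.071] [-0.0, -0.0, 0.512]
4 [0.486, -0.674, 0.071] [0.0, 0.0, 0.512]
5 [0.074, -0.828, 0.071] [0.0, 0.0, 0.512]
```

```bash
python3 -m pendant '[0.656,0.511,0.072,0,0,0.512,0.4, 0.656,0.511,0.072,0,0,0.512,0.4, 0.656,0.511,0.072,0,0,0.512,0.4, 0.656,0.511,0.072,0,0,0.512,0.4]' 60; python3 plan.py 0.517 -0.045 0.15 -177.2 4
```

```text
time_s: 0.6
ee_pos: [0.2801, 0.3936, 0.1931]
orientation: [0.0, 0.89, -0.457, -0.0]
wrist_force: [-0.5, 0.9, -0.2]
grip_width: 0.0514
grasp_force: 0.0
now [0.2801 0.3936 0.1931] yaw -54.34 tilt [-2.e-04 -2.e-04 -1.e+00] q6 -0.655
1 [0.824, 0.105, 0.072] [0.0, -0.0, 0.512]
2 [0.762, -0.33, 0.072] [-0.0, -0.0, 0.512]
3 [0.487, -0.673, 0.072] [0.0, 0.0, 0.512]
4 [0.074, -0.827, 0.072] [0.0, 0.0, 0.512]
```

```bash
P="python3 -m pendant"
python3 -m pendant '[0.824,0.105,0.072,0,0,0.512,0.4, 0.824,0.105,0.072,0,0,0.512,0.4, 0.824,0.105,0.072,0,0,0.512,0.4, 0.824,0.105,0.072,0,0,0.512,0.4]' >/dev/null
python3 -m pendant '[0.762,-0.33,0.072,0,0,0.512,0.4, 0.762,-0.33,0.072,0,0,0.512,0.4, 0.762,-0.33,0.072,0,0,0.512,0.4, 0.762,-0.33,0.072,0,0,0.512,0.4]' >/dev/null
python3 -m pendant '[0.487,-0.673,0.072,0,0,0.512,0.4, 0.487,-0.673,0.072,0,0,0.512,0.4, 0.487,-0.673,0.072,0,0,0.512,0.4, 0.487,-0.673,0.072,0,0,0.512,0.4]' >/dev/null
python3 -m pendant '[0.074,-0.827,0.072,0,0,0.512,0.4, 0.074,-0.827,0.072,0,0,0.512,0.4, 0.074,-0.827,0.072,0,0,0.512,0.4, 0.074,-0.827,0.072,0,0,0.512,0.4, 0.074,-0.827,0.072,0,0,0.512,0.4]'
python3 plan.py 0.517 -0.045 0.15 -177.2 1
python3 - <<'E'
from h import *
im,d=imaging.read_camera('wrist'); save('w1',im)
E
```

```text
time_s: 2.72
ee_pos: [0.5166, -0.043, 0.1503]
orientation: [0.0, -0.028, 1.0, 0.0]
wrist_force: [-0.2, -0.4, 0.4]
grip_width: 0.0515
grasp_force: 0.0
now [ 0.5166 -0.043   0.1503] yaw -176.75 tilt [ 5.e-04  2.e-04 -1.e+00] q6 -1.733
1 [-0.002, -0.014, 0.002] [0.0, 0.001, 0.008]
```

View pics/w1.png

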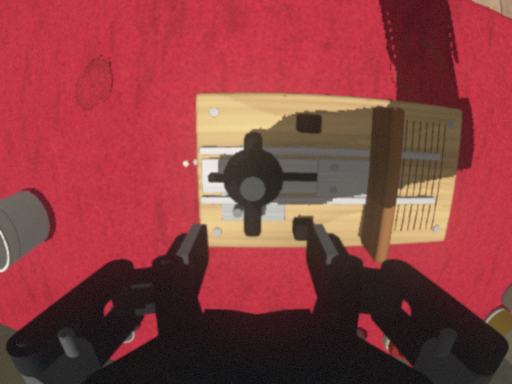

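The wrist picture shows the knob hub at about (253,183), the wing bar vertical from rows 133 to 235, and the fingers straddling at columns 205 and 310. I'll check the axis against the wrist depth.

```bash
python3 - <<'E'
from h import *
s=ctrl.observe(); q=s['orientation']; Rt=R.from_quat([q[1],q[2],q[3],q[0]]).as_matrix()
im,d=imaging.read_camera('wrist'); c=imaging.calibration('wrist')
f=c.get('fx'); v,u=np.mgrid[:384,:512]
a,b=(u-c['cx'])/c['fx'],(v-c['cy'])/c['fy']; th=np.hypot(a,b)+1e-9
P=np.stack([np.tan(th)*a/th*d,np.tan(th)*b/th*d,d],-1)
T=np.array(c['tool_from_camera']); W=(P@T[:3,:3].T+T[:3,3])@Rt.T+s['ee_pos']
for r in range(130,245,8): print(r,W[r,253].round(4),im[r,253])
m=(d>0)&(W[...,2]>.064)&(W[...,2]<.085)&(np.hypot(W[...,0]-.517,W[...,1]+.045)<.06)&(im.sum(-1)<240)
Q=W[m][:,:2]; print(m.sum(),Q.mean(0),cv2.minAreaRect((Q*1000).astype(np.float32)),np.median(W[m][:,2]))
w=(d>0)&(W[...,2]>.073)&(W[...,2]<.085)&(im[...,0].astype(int)>im[...,2]+30)&(abs(W[...,0]-.51)<.09)&(abs(W[...,1]-.08)<.04)
Q=W[w][:,:2]; print('fence',w.sum(),cv2.minAreaRect((Q*1000).astype(np.float32)))
E
```

```text
130 [ 0.4723 -0.0493  0.019 ] [126 105  74]
138 [ 0.4754 -0.0485  0.0735] [68 57 47]
146 [ 0.4818 -0.0481  0.0759] [60 51 39]
154 [ 0.4888 -0.0477  0.0742] [62 51 42]
162 [ 0.4956 -0.0474  0.0739] [51 46 36]
170 [ 0.5023 -0.047   0.0748] [48 40 36]
178 [ 0.5087 -0.0466  0.0768] [94 91 87]
186 [ 0.5158 -0.0463  0.0763] [92 91 87]
194 [ 0.523  -0.0459  0.0759] [94 94 88]
202 [ 0.5305 -0.0455  0.075 ] [54 47 42]
210 [ 0.5376 -0.0451  0.0755] [63 54 50]
218 [ 0.5455 -0.0447  0.0743] [64 57 54]
226 [ 0.5531 -0.0443  0.0746] [66 56 51]
234 [ 0.5607 -0.0439  0.0749] [66 52 47]
242 [ 0.5953 -0.0428  0.0188] [219 182 128]
1407 [ 0.51363187 -0.04710231] ((517.3600463867188, -47.073341369628906), (91.08484649658203, 20.55441665649414), 2.9565815925598145) 0.073996374113171
fence 2147 ((511.86767578125, 79.55158233642578), (148.5203399658203, 14.628005027770996), 2.979574680328369)
```

Bar axis is (0.517, -0.0465) with its top at 74 mm, which is consistent. Now I descend and grip.

```bash
python3 plan.py 0.517 -0.0462 0.047 -177.15 1
```

```text
now [ 0.5165 -0.0432  0.1503] yaw -176.91 tilt [ 6.e-04  2.e-04 -1.e+00] q6 -1.736
1 [-0.002, -0.02, 0.689] [0.0, 0.001, 0.004]
```

```bash
python3 -m pendant '[-0.002,-0.02,0.2,0,0,0.004,0.4, -0.002,-0.02,0.4,0,0,0.004,0.4, -0.002,-0.02,0.55,0,0,0.004,0.4, -0.002,-0.02,0.689,0,0,0.004,0.4, -0.002,-0.02,0.689,0,0,0.004,0.4]' 60; python3 st.py
python3 -m pendant '[0,0,0,0,0,0,0.6, 0,0,0,0,0,0,0.75, 0,0,0,0,0,0,0.85, 0,0,0,0,0,0,1, 0,0,0,0,0,0,1, 0,0,0,0,0,0,1]' 60; python3 st.py
```

```text
time_s: 3.45
ee_pos: [0.5157, -0.047, 0.0456]
orientation: [-0.002, -0.023, 1.0, -0.0]
wrist_force: [0.0, -0.5, 0.2]
grip_width: 0.0509
grasp_force: 0.0
3.45 [ 0.5157 -0.047   0.0456] F [ 0.03 -0.47  0.22] M [-0.012 -0.029  0.045] q6 -1.736 w 0.0509 g 0.0
time_s: 4.2
ee_pos: [0.5189, -0.0475, 0.0488]
orientation: [0.002, -0.022, 1.0, -0.0]
wrist_force: [-0.4, -0.2, 5.9]
grip_width: 0.0001
grasp_force: 3.1
4.2 [ 0.5189 -0.0475  0.0488] F [-0.36 -0.19  5.89] M [ 0.14   0.113 -0.001] q6 -1.737 w 0.0001 g 3.1
```

```bash
python3 - <<'E'
from h import *
im,d=imaging.read_camera('wrist'); b,_=imaging.read_camera('scene')
b=cv2.resize(b[150:300,200:360],None,fx=2.4,fy=2.4); im=im[60:,90:430]
h=max(b.shape[0],im.shape[0]); o=np.zeros((h,b.shape[1]+im.shape[1],3),np.uint8); o[:b.shape[0],:b.shape[1]]=b; o[:im.shape[0],b.shape[1]:]=im
save('w2',o)
E
python3 st.py
```

```text
4.3 [ 0.5189 -0.0474  0.0488] F [-0.55  0.02  6.66] M [0.183 0.103 0.053] q6 -1.737 w -0.0002 g 3.1
```

View pics/w2.png

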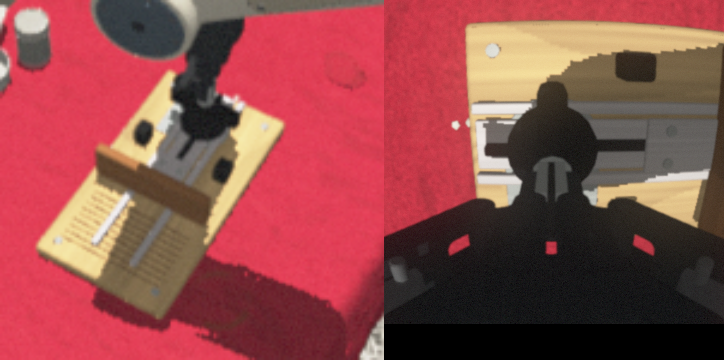

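The fingers shut fully (width 0) with the pads around (551,185) in the right panel, so the bar is not between them. I'll check the geometry with wrist depth, without moving.

```bash
cat >> h.py <<'E'
def wrist():
    s=ctrl.observe(); q=s['orientation']; Rt=R.from_quat([q[1],q[2],q[3],q[0]]).as_matrix()
    im,d=imaging.read_camera('wrist'); c=imaging.calibration('wrist'); v,u=np.mgrid[:384,:512]
    a,b=(u-c['cx'])/c['fx'],(v-c['cy'])/c['fy']; th=np.hypot(a,b)+1e-9
    P=np.stack([np.tan(th)*a/th*d,np.tan(th)*b/th*d,d],-1); T=np.array(c['tool_from_camera'])
    return im,d,P@T[:3,:3].T+T[:3,3],(P@T[:3,:3].T+T[:3,3])@Rt.T+s['ee_pos'],c,T
E
python3 - <<'E'
from h import *
im,d,L,W,c,T=wrist()
for r in range(145,270,8): print(r,*[str(W[r,k].round(3))+str(im[r,k]) for k in (240,249,257,265)])
for z in (0,-.019,-.03):
    p=np.linalg.inv(T)@[0,0,z,1]; th=np.arctan2(np.hypot(p[0],p[1]),p[2]); h=np.hypot(p[0],p[1])
    print(z,c['cx']+c['fx']*th*p[0]/h,c['cy']+c['fy']*th*p[1]/h)
E
```

```text
145 [ 0.479 -0.061  0.018][231 203 142] [ 0.472 -0.053  0.068][65 53 38] [ 0.472 -0.049  0.072][63 51 36] [ 0.472 -0.045  0.07 ][58 45 31]
153 [ 0.484 -0.06   0.018][227 196 139] [ 0.475 -0.053  0.074][64 53 42] [ 0.475 -0.049  0.075][60 49 39] [ 0.475 -0.045  0.074][53 43 33]
161 [ 0.489 -0.06   0.021][108 100  96] [ 0.479 -0.053  0.074][58 51 38] [ 0.479 -0.049  0.075][57 47 38] [ 0.479 -0.045  0.073][54 44 33]
169 [ 0.491 -0.059  0.037][57 49 39] [ 0.484 -0.053  0.074][52 43 33] [ 0.483 -0.049  0.075][48 43 33] [ 0.483 -0.045  0.073][44 38 28]
177 [ 0.495 -0.059  0.042][55 49 41] [ 0.488 -0.053  0.074][48 44 35] [ 0.487 -0.049  0.075][40 35 27] [ 0.487 -0.045  0.074][39 36 26]
185 [ 0.5   -0.058  0.043][48 40 35] [ 0.492 -0.053  0.074][40 35 30] [ 0.491 -0.048  0.074][41 36 32] [ 0.491 -0.044  0.074][38 34 29]
193 [ 0.505 -0.058  0.043][43 39 35] [ 0.496 -0.052  0.074][38 34 29] [ 0.496 -0.048  0.074][36 31 26] [ 0.495 -0.044  0.075][34 30 27]
201 [ 0.51  -0.058  0.045][41 34 31] [ 0.501 -0.052  0.073][39 37 33] [ 0.5   -0.048  0.074][31 28 25] [ 0.5   -0.044  0.074][32 26 26]
209
[... 509 characters left out ...]
 0.509 -0.044  0.094][76 76 74]
241 [ 0.513 -0.055  0.095][43 41 41] [ 0.509 -0.051  0.103][76 77 74] [ 0.509 -0.048  0.104][28 27 24] [ 0.509 -0.044  0.103][76 78 73]
249 [ 0.512 -0.055  0.105][52 51 49] [ 0.509 -0.051  0.111][80 80 77] [ 0.509 -0.048  0.11 ][31 32 29] [ 0.509 -0.044  0.11 ][75 76 73]
257 [ 0.506 -0.054  0.123][38 34 35] [ 0.508 -0.051  0.12 ][35 32 31] [ 0.511 -0.048  0.114][35 35 33] [ 0.507 -0.045  0.12 ][35 35 34]
265 [ 0.508 -0.054  0.126][38 37 34] [ 0.507 -0.051  0.127][34 33 33] [ 0.515 -0.047  0.114][34 32 29] [ 0.507 -0.045  0.126][24 26 20]
0 256.6557009514527 217.8932667034767
-0.019 256.6382962316635 230.01471341790813
-0.03 256.6265738749801 238.29018034601143
```

```bash
python3 -m pendant '[0,0,0,0,0,0,0.9]' |tail -2; python3 st.py; python3 -m pendant '[0,0,0,0,0,0,0.8]' >/dev/null; python3 st.py;python3 -m pendant '[0,0,0,0,0,0,0.4,0,0,0,0,0,0,0.4,0,0,0,0,0,0,0.4]'>/dev/null; python3 st.py
python3 - <<'E'
from h import *
im,d,L,W,c,T=wrist(); save('w3',im)
for r in (200,215,225,235,245): print(r,[W[r,k].round(3).tolist() for k in (190,200,205,210,220,256,295,303,310,315)])
E
```

```text
grip_width: 0.0084
grasp_force: 3.5
4.47 [ 0.5191 -0.0477  0.049 ] F [ 1.47 -0.22  6.77] M [-0.149  0.04   0.022] q6 -1.737 w 0.0084 g 3.5
4.6 [ 0.519  -0.0478  0.0489] F [ 1.05 -1.63  5.81] M [-0.57  -0.074 -0.007] q6 -1.737 w 0.0168 g 3.0
4.97 [ 0.5167 -0.0474  0.0465] F [-0.36 -0.58 -0.29] M [-0.043  0.049  0.043] q6 -1.737 w 0.0517 g 0.0
200 [[0.514, -0.093, 0.027], [0.513, -0.086, 0.026], [0.513, -0.083, 0.025], [0.513, -0.079, 0.026], [0.508, -0.071, 0.041], [0.497, -0.049, 0.074], [0.506, -0.024, 0.041], [0.51, -0.016, 0.026], [0.51, -0.011, 0.025], [0.51, -0.008, 0.026]]
215 [[0.52, -0.091, 0.038], [0.519, -0.084, 0.039], [0.519, -0.081, 0.039], [0.519, -0.077, 0.038], [0.518, -0.07, 0.041], [0.505, -0.048, 0.074], [0.516, -0.023, 0.041], [0.516, -0.018, 0.039], [0.521, -0.011, 0.027], [0.521, -0.007, 0.026]]
225 [[0.533, -0.094, 0.025], [0.508, -0.075, 0.084], [0.453, -0.05, 0.217], [0.531, -0.079, 0.027], [0.525, -0.07, 0.041], [0.51, -0.048, 0.075], [0.522, -0.023, 0.042], [0.529, -0.014, 0.026], [0.505, -0.022, 0.084], [0.505, -0.019, 0.084]]
235 [[0.508, -0.078, 0.095], [0.508, -0.073, 0.095], [0.514, -0.073, 0.082], [0.542, -0.08, 0.019], [0.532, -0.071, 0.04], [0.515, -0.048, 0.077], [0.53, -0.022, 0.04], [0.538, -0.013, 0.022], [0.509, -0.022, 0.087], [0.505, -0.022, 0.096]]
245 [[0.508, -0.076, 0.106], [0.512, -0.073, 0.098], [0.517, -0.073, 0.087], [0.547, -0.079, 0.027], [0.546, -0.072, 0.026], [0.521, -0.048, 0.076], [0.544, -0.019, 0.027], [0.544, -0.013, 0.027], [0.515, -0.021, 0.087], [0.508, -0.022, 0.1]]
```

View pics/w3.png

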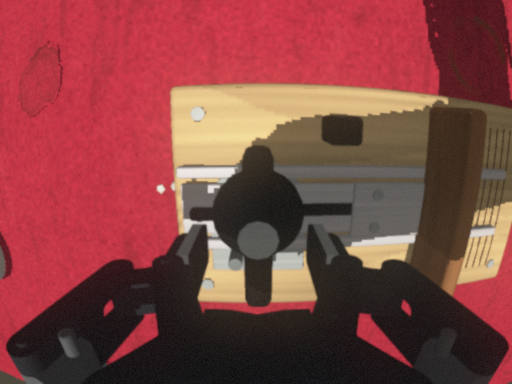

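The picture shows the open fingertips at about (205,235) and (310,230). Depth puts them at z≈0.08 while the reported TCP z is 0.047, so the tips sit about 26 mm higher than the pose says. The fingers had only shut on top of the knob (6 N, nothing moved). I'll descend 27 mm further and watch the force.

```bash
python3 -m pendant '[-0.006,0,0.06,0,0,0,0.4,-0.006,0,0.12,0,0,0,0.4,-0.006,0,0.12,0,0,0,0.4]' >/dev/null; python3 st.py; python3 -m pendant '[0,0,0.03,0,0,0,0.4,0,0,0.06,0,0,0,0.4,0,0,0.06,0,0,0,0.4]' >/dev/null; python3 st.py
python3 -m pendant '[0,0,0,0,0,0,0.55, 0,0,0,0,0,0,0.65, 0,0,0,0,0,0,0.8]' 40 >/dev/null; python3 st.py
python3 -m pendant '[0,0,0,0,0,0,1, 0,0,0,0,0,0,1, 0,0,0,0,0,0,1]' 60 >/dev/null; python3 st.py
```

```text
5.4 [ 0.5169 -0.0476  0.0273] F [0.24 0.02 0.18] M [-0.012 -0.016 -0.006] q6 -1.737 w 0.0513 g 0.0
5.78 [ 0.5176 -0.0474  0.0193] F [-0.43  0.08  0.48] M [-0.037 -0.022 -0.013] q6 -1.737 w 0.0513 g 0.0
6.15 [ 0.518  -0.0471  0.0201] F [-1.22  3.07  3.16] M [ 0.814  0.602 -0.027] q6 -1.737 w 0.024 g 39.0
6.53 [ 0.5181 -0.047   0.0203] F [-1.94  3.94  6.27] M [1.041 0.776 0.008] q6 -1.737 w 0.0223 g 58.5
```

```bash
python3 - <<'E'
from h import *
im,d,L,W,c,T=wrist(); save('w4',cv2.resize(im[130:330,150:370],None,fx=2.7,fy=2.7))
for r in (200,215,225,235,245,255): print(r,[W[r,k].round(3).tolist() for k in (235,240,245,250,257,264,269,274,279)])
E
```

```text
200 [[0.5, -0.059, 0.043], [0.491, -0.055, 0.072], [0.49, -0.053, 0.074], [0.49, -0.051, 0.074], [0.49, -0.048, 0.074], [0.49, -0.045, 0.074], [0.49, -0.043, 0.074], [0.49, -0.041, 0.072], [0.499, -0.036, 0.042]]
215 [[0.508, -0.059, 0.043], [0.498, -0.055, 0.071], [0.496, -0.053, 0.075], [0.496, -0.051, 0.076], [0.496, -0.048, 0.076], [0.496, -0.045, 0.074], [0.497, -0.043, 0.072], [0.497, -0.041, 0.072], [0.507, -0.036, 0.045]]
225 [[0.511, -0.058, 0.051], [0.503, -0.055, 0.069], [0.501, -0.053, 0.075], [0.501, -0.051, 0.075], [0.501, -0.048, 0.074], [0.5, -0.045, 0.075], [0.501, -0.043, 0.074], [0.502, -0.04, 0.071], [0.51, -0.036, 0.05]]
235 [[0.516, -0.058, 0.053], [0.508, -0.055, 0.071], [0.506, -0.053, 0.073], [0.506, -0.05, 0.074], [0.505, -0.047, 0.074], [0.505, -0.045, 0.075], [0.506, -0.042, 0.073], [0.507, -0.04, 0.07], [0.515, -0.036, 0.053]]
245 [[0.521, -0.058, 0.054], [0.513, -0.055, 0.069], [0.509, -0.052, 0.077], [0.509, -0.05, 0.077], [0.509, -0.047, 0.076], [0.509, -0.044, 0.076], [0.509, -0.042, 0.077], [0.512, -0.04, 0.07], [0.52, -0.036, 0.053]]
255 [[0.515, -0.057, 0.075], [0.514, -0.054, 0.077], [0.514, -0.052, 0.077], [0.514, -0.05, 0.077], [0.514, -0.047, 0.077], [0.513, -0.044, 0.077], [0.513, -0.042, 0.077], [0.514, -0.04, 0.077], [0.514, -0.038, 0.077]]
```

View pics/w4.png

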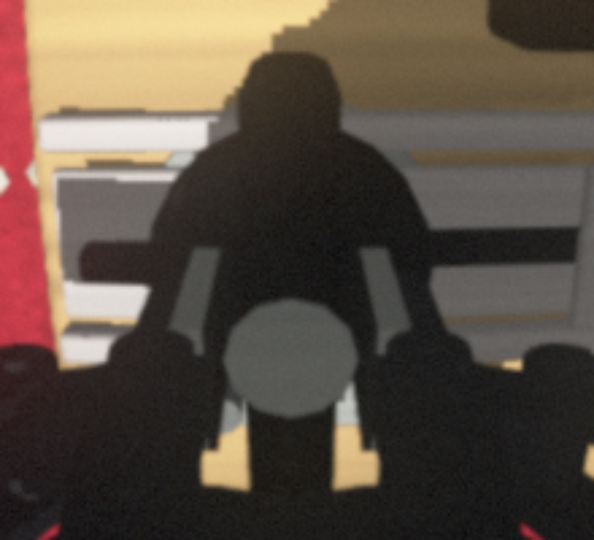

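The bar's middle is held symmetrically between the pads, visible at (195,290) and (385,290), with the hub disc at (290,355) between them. Now the break-loose twist: CCW in steps, reading the moment.

```bash
python3 -m pendant '[0,0,0,0,0,0,1,0,0,0,0,0,0,1]' 110 >/dev/null; python3 st.py
python3 -m pendant '[0,0,0,0,0,-0.1,1]' >/dev/null; python3 st.py
python3 -m pendant '[0,0,0,0,0,-0.1,1]' >/dev/null; python3 st.py
python3 -m pendant '[0,0,0,0,0,-0.1,1]' >/dev/null; python3 st.py
python3 -m pendant '[0,0,0,0,0,-0.1,1]' >/dev/null; python3 st.py
python3 - <<'E'
from h import *
im,d,L,W,c,T=wrist(); m=(d>0)&(W[...,2]>.064)&(W[...,2]<.08)&(np.hypot(W[...,0]-.517,W[...,1]+.047)<.055)&(np.hypot(W[...,0]-.517,W[...,1]+.047)>.02)&(im.sum(-1)<240)&(L[...,0]>.012)
q=W[m][:,:2]; v=np.array([.5175,-.0475])-q; print(m.sum(),'knob yaw',np.degrees(np.median(np.arctan2(v[:,1],v[:,0]))))
E
python3 plan.py .5175 -.047 .02 -150 1
```

```text
6.83 [ 0.5181 -0.0471  0.0205] F [-3.34  2.64  6.42] M [ 1.146  1.111 -0.063] q6 -1.737 w 0.0198 g 107.7
6.95 [ 0.5181 -0.047   0.0205] F [-3.41  3.15  7.56] M [ 1.321  1.182 -0.095] q6 -1.63 w 0.02 g 107.8
7.08 [ 0.5181 -0.0469  0.0205] F [-3.27  3.09  7.03] M [ 1.164  1.123 -0.346] q6 -1.525 w 0.0195 g 107.8
7.2 [ 0.5181 -0.0468  0.0205] F [-3.06  3.82  7.03] M [ 1.442  1.2   -0.219] q6 -1.42 w 0.0202 g 107.8
7.33 [ 0.5181 -0.0468  0.0205] F [-3.21  5.41  7.23] M [ 1.427  1.205 -0.023] q6 -1.315 w 0.0196 g 107.8
2327 knob yaw 26.577796848961682
now [ 0.5181 -0.0469  0.0205] yaw -153.03 tilt [ 9.e-04  8.e-04 -1.e+00] q6 -1.31
1 [0.004, 0.001, 0.003] [0.0, 0.001, -0.05]
```

The knob followed the tool: yaw went from 2.8° to 26.6° (0.415 rad), and the break torque peaked near 0.35 N m. I'll turn on to about 0.68 rad, then feel for the pin in 1.2° steps, stopping when the moment rises.

```bash
cat > chk.py <<'E'
from plant import ctrl
import sys
s=ctrl.observe(); m=s['ft_torque'][2]; print(round(m,3),round(s['qpos'][5],3),end=' | ')
sys.exit(1 if m<-0.22 else 0)
E
python3 -m pendant '[0,0,0,0,0,-0.1,1,0,0,0,0,0,-0.2,1,0,0,0,0,0,-0.25,1,0,0,0,0,0,-0.25,1]' >/dev/null
python3 chk.py && python3 -m pendant '[0,0,0,0,0,-0.02,1,0,0,0,0,0,-0.02,1]' >/dev/null &&
python3 chk.py && python3 -m pendant '[0,0,0,0,0,-0.02,1,0,0,0,0,0,-0.02,1]' >/dev/null &&
python3 chk.py && python3 -m pendant '[0,0,0,0,0,-0.02,1,0,0,0,0,0,-0.02,1]' >/dev/null &&
python3 chk.py && python3 -m pendant '[0,0,0,0,0,-0.02,1,0,0,0,0,0,-0.02,1]' >/dev/null &&
python3 chk.py && python3 -m pendant '[0,0,0,0,0,-0.02,1,0,0,0,0,0,-0.02,1]' >/dev/null &&
python3 chk.py && python3 -m pendant '[0,0,0,0,0,-0.02,1,0,0,0,0,0,-0.02,1]' >/dev/null &&
python3 chk.py && python3 -m pendant '[0,0,0,0,0,-0.02,1,0,0,0,0,0,-0.02,1]' >/dev/null &&
python3 chk.py && python3 -m pendant '[0,0,0,0,0,-0.02,1,0,0,0,0,0,-0.02,1]' >/dev/null &&
python3 chk.py && python3 -m pendant '[0,0,0,0,0,-0.02,1,0,0,0,0,0,-0.02,1]' >/dev/null &&
python3 chk.py && python3 -m pendant '[0,0,0,0,0,-0.02,1,0,0,0,0,0,-0.02,1]' >/dev/null ; python3 chk.py; echo; python3 st.py
```

```text
0.092 -1.056 | 0.009 -1.035 | 0.047 -1.014 | 0.021 -0.993 | -0.013 -0.972 | -0.017 -0.952 | -0.051 -0.931 | 0.008 -0.91 | -0.043 -0.889 | 0.043 -0.868 | -0.016 -0.847 | 
10.38 [ 0.5179 -0.0467  0.0205] F [-4.92  4.5   9.13] M [ 1.666  1.407 -0.016] q6 -0.847 w 0.0201 g 107.9
```

```bash
python3 -m pendant '[0,0,0,0,0,-0.02,1,0,0,0,0,0,-0.02,1]' >/dev/null &&
python3 chk.py && python3 -m pendant '[0,0,0,0,0,-0.02,1,0,0,0,0,0,-0.02,1]' >/dev/null &&
python3 chk.py && python3 -m pendant '[0,0,0,0,0,-0.02,1,0,0,0,0,0,-0.02,1]' >/dev/null &&
python3 chk.py && python3 -m pendant '[0,0,0,0,0,-0.02,1,0,0,0,0,0,-0.02,1]' >/dev/null &&
python3 chk.py && python3 -m pendant '[0,0,0,0,0,-0.02,1,0,0,0,0,0,-0.02,1]' >/dev/null &&
python3 chk.py && python3 -m pendant '[0,0,0,0,0,-0.02,1,0,0,0,0,0,-0.02,1]' >/dev/null &&
python3 chk.py && python3 -m pendant '[0,0,0,0,0,-0.02,1,0,0,0,0,0,-0.02,1]' >/dev/null &&
python3 chk.py && python3 -m pendant '[0,0,0,0,0,-0.02,1,0,0,0,0,0,-0.02,1]' >/dev/null &&
python3 chk.py && python3 -m pendant '[0,0,0,0,0,-0.02,1,0,0,0,0,0,-0.02,1]' >/dev/null &&
python3 chk.py && python3 -m pendant '[0,0,0,0,0,-0.02,1,0,0,0,0,0,-0.02,1]' >/dev/null &&
python3 chk.py && python3 -m pendant '[0,0,0,0,0,-0.02,1,0,0,0,0,0,-0.02,1]' >/dev/null &&
python3 chk.py && python3 -m pendant '[0,0,0,0,0,-0.02,1,0,0,0,0,0,-0.02,1]' >/dev/null &&
python3 chk.py && python3 -m pendant '[0,0,0,0,0,-0.02,1,0,0,0,0,0,-0.02,1]' >/dev/null ; python3 chk.py; echo; python3 st.py
```

```text
0.04 -0.826 | -0.119 -0.805 | -0.247 -0.784 | -0.247 -0.784 | 
11.12 [ 0.5179 -0.0467  0.0205] F [-4.24  4.96  8.47] M [ 1.604  1.512 -0.247] q6 -0.784 w 0.0201 g 108.0
```

The pin was felt at about 0.95 rad, with the moment climbing −0.12 then −0.25. I'll press slightly firmer and hold.

```bash
python3 -m pendant '[0,0,0,0,0,-0.02,1,0,0,0,0,0,-0.02,1]' >/dev/null; python3 chk.py; python3 -m pendant '[0,0,0,0,0,0,1]' >/dev/null; python3 chk.py; python3 -m pendant '[0,0,0,0,0,0,1]' >/dev/null; python3 chk.py
```

```text
-0.423 -0.764 | -0.378 -0.764 | -0.386 -0.764 |
```

```bash
python3 -m pendant '[0,0,0,0,0,-0.015,1,0,0,0,0,0,-0.015,1,0,0,0,0,0,-0.015,1]' >/dev/null; python3 chk.py; python3 -m pendant '[0,0,0,0,0,0.04,1,0,0,0,0,0,0.06,1,0,0,0,0,0,0.06,1]' >/dev/null; python3 st.py
python3 -m pendant '[0,0,0,0,0,0,0.6,0,0,0,0,0,0,0.4,0,0,0,0,0,0,0.4,0,0,0,0,0,0,0.4]' 40 >/dev/null; python3 st.py
python3 -m pendant '[0,0,-0.2,0,0,0,0.4,0,0,-0.45,0,0,0,0.4,0,0,-0.6,0,0,0,0.4,0,0,-0.6,0,0,0,0.4]' >/dev/null; python3 st.py
python3 - <<'E'
from h import *
im,d,L,W,c,T=wrist(); r=np.hypot(W[...,0]-.5175,W[...,1]+.047); m=(d>0)&(W[...,2]>.064)&(W[...,2]<.08)&(r<.055)&(im.sum(-1)<240)
q=W[m][:,:2]; print(m.sum(),cv2.minAreaRect((q*1000).astype(np.float32)))
E
python3 plan.py .507 .13 .11 -87.2 2
```

```text
-0.5 -0.748 | 12.38 [ 0.5179 -0.0467  0.0205] F [-4.18  4.25  8.44] M [ 1.692  1.416 -0.084] q6 -0.811 w 0.0199 g 107.9
12.88 [ 0.5178 -0.0476  0.0195] F [ 0.93 -0.61 -0.05] M [-0.028 -0.02  -0.013] q6 -0.81 w 0.0513 g 0.0
13.38 [ 0.5193 -0.0474  0.1116] F [ 0.88 -0.37  1.58] M [-0.037  0.062 -0.025] q6 -0.81 w 0.0516 g 0.0
1976 ((518.1048583984375, -47.952388763427734), (92.08662414550781, 21.742324829101562), 59.728885650634766)
now [ 0.5182 -0.0473  0.11  ] yaw -124.4 tilt [ 1.3e-03  5.0e-04 -1.0e+00] q6 -0.81
1 [-0.467, 0.365, 0.0] [-0.001, 0.001, -0.31]
2 [-0.559, 0.197, 0.0] [-0.0, 0.0, -0.31]
```

The knob was left at 0.99 rad and the gripper is clear. Next I go behind the fence with the fingers shut and turned, so that they push on its +y face.

```bash
python3 -m pendant '[-0.467,0.365,0,0,0,-0.31,0.7,-0.467,0.365,0,0,0,-0.31,1,-0.467,0.365,0,0,0,-0.31,1,-0.467,0.365,0,0,0,-0.31,1]' >/dev/null
python3 -m pendant '[-0.54,0.19,0,0,0,-0.31,1,-0.54,0.19,0,0,0,-0.31,1,-0.54,0.19,0,0,0,-0.31,1,-0.54,0.19,0,0,0,-0.31,1]' >/dev/null
python3 plan.py .509 .125 .022 -87.2 1
python3 - <<'E'
from h import *
im,d,L,W,c,T=wrist(); w=(d>0)&(W[...,2]>.072)&(W[...,2]<.085)&(im[...,0].astype(int)>im[...,2]+20)&(abs(W[...,0]-.51)<.09)&(abs(W[...,1]-.08)<.03)
print(w.sum(),cv2.minAreaRect((W[w][:,:2]*1000).astype(np.float32))); save('w5',im)
E
```

```text
now [0.5068 0.1259 0.1093] yaw -87.36 tilt [-6.e-04 -5.e-04 -1.e+00] q6 -0.498
1 [0.007, -0.015, 0.582] [0.001, -0.0, -0.003]
4125 ((511.76348876953125, 80.18731689453125), (148.69805908203125, 14.875528335571289), 2.970496654510498)
```

View pics/w5.png

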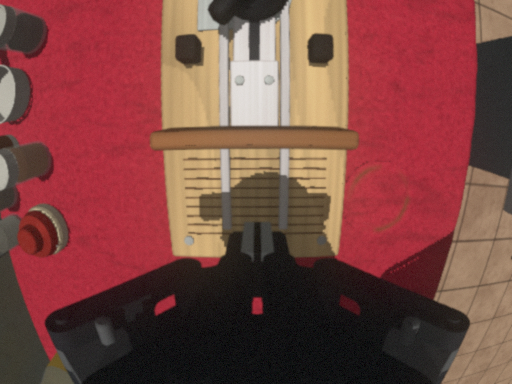

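The view shows the fence undisturbed at row 138 and the fingers (258,235) over the bare board behind it, lined up with the guide's middle. I'll lower them, then push.

```bash
python3 -m pendant '[0.007,-0.015,0.2,0,0,0,1,0.007,-0.015,0.4,0,0,0,1,0.007,-0.015,0.55,0,0,0,1,0.007,-0.015,0.582,0,0,0,1,0.007,-0.015,0.582,0,0,0,1]' >/dev/null; python3 st.py
python3 -m pendant '[0.05,0,0,0,0,0,1,0.1,0,0,0,0,0,1,0.15,0,0,0,0,0,1,0.2,0,0,0,0,0,1,0.24,0,0,0,0,0,1,0.28,0,0,0,0,0,1,0.32,0,0,0,0,0,1,0.36,0,0,0,0,0,1,0.4,0,0,0,0,0,1,0.43,0,0,0,0,0,1,0.43,0,0,0,0,0,1]' >/dev/null; python3 st.py
```

```text
15.1 [0.5096 0.1255 0.0228] F [-0.1   0.63  0.15] M [ 0.022  0.024 -0.006] q6 -0.493 w -0.0002 g 0.0
16.48 [0.5121 0.0609 0.0221] F [-0.28  0.01  0.35] M [-0.049 -0.039  0.005] q6 -0.374 w -0.0003 g 0.0
```

```bash
cat > chf.py <<'E'
from plant import ctrl
import sys
s=ctrl.observe(); f=s['wrist_force'][1]; print(round(f,2),round(s['ee_pos'][1],4),end=' | ')
sys.exit(1 if f>7 else 0)
E
python3 -m pendant '[0.03,0,0,0,0,0,1,0.06,0,0,0,0,0,1]' >/dev/null; python3 chf.py &&
python3 -m pendant '[0.013,0,0,0,0,0,1,0.013,0,0,0,0,0,1]' >/dev/null; python3 chf.py &&
python3 -m pendant '[0.013,0,0,0,0,0,1,0.013,0,0,0,0,0,1]' >/dev/null; python3 chf.py &&
python3 -m pendant '[0.013,0,0,0,0,0,1,0.013,0,0,0,0,0,1]' >/dev/null; python3 chf.py &&
python3 -m pendant '[0.013,0,0,0,0,0,1,0.013,0,0,0,0,0,1]' >/dev/null; python3 chf.py &&
python3 -m pendant '[0.013,0,0,0,0,0,1,0.013,0,0,0,0,0,1]' >/dev/null; python3 chf.py &&
python3 -m pendant '[0.013,0,0,0,0,0,1,0.013,0,0,0,0,0,1]' >/dev/null; python3 chf.py &&
python3 -m pendant '[0.013,0,0,0,0,0,1,0.013,0,0,0,0,0,1]' >/dev/null; python3 chf.py; python3 st.py
```

```text
2.11 0.0526 | -0.7 0.0503 | 1.14 0.0486 | 0.07 0.0467 | 1.27 0.0447 | 1.39 0.0428 | 9.32 0.0429 | 9.32 0.0429 | 18.23 [0.5133 0.0429 0.0224] F [-3.1   9.32  0.89] M [ 3.322  1.107 -0.039] q6 -0.335 w -0.0002 g 5.0
```

It came up firmly at y=0.0429, as predicted for home. I'll press slightly more, back off 30 mm, lift, and check.

```bash
python3 -m pendant '[0.01,0,0,0,0,0,1,0.01,0,0,0,0,0,1]' >/dev/null; python3 st.py
python3 -m pendant '[-0.1,0,0,0,0,0,1,-0.25,0,0,0,0,0,1,-0.3,0,0,0,0,0,1,-0.3,0,-0.3,0,0,0,1,-0.3,0,-0.7,0,0,0,1,-0.3,0,-0.8,0,0,0,1,-0.3,0,-0.8,0,0,0,1,-0.3,0,-0.8,0,0,0,1]' >/dev/null; python3 st.py
python3 - <<'E'
from h import *
im,d,L,W,c,T=wrist(); w=(d>0)&(W[...,2]>.072)&(W[...,2]<.085)&(im[...,0].astype(int)>im[...,2]+20)&(abs(W[...,0]-.51)<.09)&(abs(W[...,1]-.03)<.03)
print(w.sum(),cv2.minAreaRect((W[w][:,:2]*1000).astype(np.float32))); 
r=np.hypot(W[...,0]-.5175,W[...,1]+.047); m=(d>0)&(W[...,2]>.062)&(W[...,2]<.08)&(r<.055)&(im.sum(-1)<240)
print(cv2.minAreaRect((W[m][:,:2]*1000).astype(np.float32)));save('w6',im)
b,_=imaging.read_camera('scene');save('s2',b)
E
```

```text
18.48 [0.5133 0.0429 0.0223] F [-4.53 15.38  1.89] M [ 5.248  1.767 -0.088] q6 -0.332 w -0.0 g 7.9
19.48 [0.5101 0.084  0.1405] F [-0.45  0.08  0.58] M [-0.031 -0.047  0.014] q6 -0.417 w -0.0 g 0.0
3244 ((514.9833984375, 25.01314926147461), (150.3717041015625, 14.263843536376953), 2.843940258026123)
((519.6879272460938, -44.99213409423828), (89.31829833984375, 16.887042999267578), 55.3221435546875)
```

View pics/w6.png

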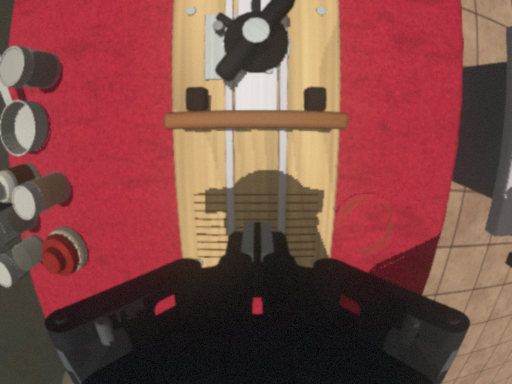

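The fence (row 120) rests on both bumpers, at (197,98) and (316,98), having moved 55 mm from y 0.080 to 0.025. The knob is still open by about 0.92 to 0.99 rad, and the gripper touches nothing.

```bash
python3 -c "
from plant import ctrl
print(ctrl.job_done())"
```

```text
the job is handed in; nothing more can be done
None
```

The job is handed in: the knob broke loose and came up against its stop pin with about 12 N (estimated from the wrist moment), it was left open at about 0.95 rad, and the fence is home on both bumpers with the gripper clear and the other things on the table not touched.

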